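# Latch the sprung jig arm open and load the valve body

### The job

Load the drill jig: swing its grey sprung arm away from the nest, hold it there against the spring and push the red drop bolt right down behind the yellow catch post, so that the arm stays open when you let go. Then park the valve body on the angled block, lying along the slope with its foot at the ledge and its brass end uppermost, and let go of it. Take it up again from there, stand it upright in the jig's nest, brass end up, setting it down gently, and let go, leaving the arm latched open and the bottle, spanner and tin where they are.

Things in the scene. Friction and masses are not known exactly. Their poses are not given: they have to be found in the camera images.
- jig: Green cast drill jig fixed to the bench. Origin on the arm's vertical hinge axis at bench level, z up. Base plates 14 mm thick (x -60..60, y -215..45; x 42..157, y -50..50 mm). Hinge post and hub up to 52 mm in diameter, 158 mm high, at the origin. The grey arm is 34 mm wide, 176 mm long, 138 to 152 mm above the bench, with a 52 mm steel bush (134 to 156 mm high) at 150 mm from the axis.
- swing (a joint): Angle of the arm, rad. 0 = home, pointing to the jig's -y over the nest; grows counterclockwise from above (at 1.57 it points to the jig's +x); stop at 1.62. A torsion spring drives it back to 0: about 12 N at the knob at 1.5 rad. With the bolt up it passes over the catch post. Bolt pushed down beyond 1.41: the spring then holds it against the post and the arm rests near 1.40.
- bolt (a joint): Vertical travel of the drop bolt in the arm, m: 0 = up, 0.024 = fully down. Starts up (0 to 0.004). Friction of about 3 N keeps it where it is left. Its tip (10 mm diameter) is 136 mm above the bench when up, 112 mm when down; the catch post's top is at 127 mm.
- knob (a point): Centre of the bolt's red round knob, 30 mm in diameter, 36 mm high, above the arm and 110 mm from the hinge axis; 202 mm above the bench with the bolt up, 178 mm with it down. It goes round with the arm.
- nest (a point): Centre of the nest floor, 14 mm above the bench: a square of 58 x 58 mm inside, sides along the jig's x and y, with a steel rim 6 mm thick and 10 mm high, open above.
- valve: Loose valve body, 115 mm long, 0.35 to 0.7 kg. Origin on its axis at mid-length; own x along the axis, foot to brass end. -57.5 to -12.5 mm: square aluminium foot 48 x 48 mm (sides along own y, z); to +32.5 mm: round waist 34 mm in diameter; to +57.5 mm: round brass collar 48 mm in diameter. Starts lying on the bench, axis 24 mm high, own z up.
- foot (a point): Centre of the valve body's foot end face (own x = -57.5 mm).
- block: Angled parking block fixed to the bench. Origin at bench level, z up. Green base 90 (x) by 140 mm (y -65..75), 12 mm thick. A steel plate 40 mm wide slopes at 45 degrees, rising towards own -y from (y 40, z 30 mm) to (y -31, z 101 mm); at its low end a ledge 60 mm wide stands 18 mm out square to it.
- seat (a point): Where the centre of the valve body's foot face lies when it is parked: on the block's ledge, 24 mm off the sloping face. The parked valve body's axis then points from here along the block's own (0, -0.707, 0.707).
- oil: White plastic oil bottle with red cap, 60 mm diameter, 150 mm high, standing; origin under its centre. Leave alone.
- spanner: Steel spanner 170 mm long lying on the bench. Leave alone.
- tin: Steel tin, 72 mm diameter, 70 mm high, open above; origin under its centre. Leave alone.
- catch (a point): Top centre of the yellow catch post, 24 x 28 mm, 127 mm high, fixed on the jig 110 mm from the hinge axis, where the arm passes at 1.245 rad. The bolt goes down just beyond it, seen from home.

How it is judged:
On the way, in this order (a step that is already met when the one before it is completed fails the run):
1. the arm is latched open by the bolt and let go (value of joint swing above 1.33 rad and value of joint bolt above 0.019 m and contact force between the fingers and jig below 0.1 N), for 0.4 s.
2. the valve body lies on the angled block, foot at the ledge, and is let go (distance between foot and seat below 0.02 m and angle between valve's own x axis and vertical between 0.66 and 0.91 rad and contact force between the fingers and valve below 0.1 N and linear speed of valve below 0.02 m/s), for 0.3 s.
At the end, for the whole second after the job is handed in: The arm is still latched open (beyond 1.33 rad) with the bolt down (beyond 19 mm of 24), and the valve body stands at rest in the nest: foot face within 10 mm of the nest's centre and 4 mm of its floor, axis within 0.08 rad of upright, brass end up (value of joint swing above 1.33 rad and value of joint bolt above 0.019 m and horizontal distance between foot and nest below 0.01 m and z of foot in the frame of nest below 0.004 m and angle between valve's own x axis and vertical below 0.08 rad and linear speed of valve below 0.02 m/s and angular speed of valve below 0.1 rad/s); the robot touches nothing.
It fails at once if the valve body is banged against the jig (over 80 N) (contact force between valve and jig above 80 N).
It fails at once if a bystander is moved by more than 30 mm (distance of any of oil, spanner, tin from where it was at the start of the episode above 0.03 m).
It also fails if it takes over 72 s, if anything falls off the work surface, if the arm or the gripper's body presses on something with over 40 N, if the wrist force passes 120 N, or if a joint passes its speed limit or range.

### The arm

A 7-joint arm with a two-finger parallel gripper is mounted at the origin on the work surface. World frame = base frame: x ahead of the robot, y to its left, z up, the work surface at z = 0. Lengths are in m, angles in rad, forces in N, time in s.
With the tool pointing down it reaches from about 0.4 to 0.75 m from the base axis. Payload 19.5 kg.
Tool frame: the origin (TCP) lies midway between the tips of the shut fingers; the grasp point (between the pads) lies 19 mm behind it; z points along the fingers, y is the direction in which the jaws open and shut (so a half turn about z gives the same grasp; the last joint's range is limited). The gripper opens to 85 mm and grips with 20 to 120 N. Pads are 22 mm wide; open, the fingers measure 114 mm over their backs; the gripper's body (76 mm by 85 mm) begins 54 mm behind the grasp point. The pads swing forward as they close: fully open they stand 13 mm farther back than shut.
Start: joints at [-1.243, 0.707, -0.028, 1.485, 0.022, 0.951, -0.075], TCP at [0.208, 0.536, 0.231] pointing down, gripper open.
Joint ranges: [-2.71, 2.71], [-0.32, 2.16], [-1.57, 1.52], [0, 2.45], [-1.46, 4.6], [0, 2.02], [-2.83, 2.83]. Speed limits (rad/s): [1.89, 1.89, 2.57, 2.57, 3.01, 3.01, 3.01].

### API

Orientations are given as [roll, pitch, yaw] about the fixed x, y, z axes, in that order (R = Rz(yaw) Ry(pitch) Rx(roll)).
In Python, from rig import env gives the robot as it stands. Calls block until the motion is done:
- env.reach(position, orientation): joint-space move of the TCP to a pose.
- env.move_linear(position, rot=None, velocity=0.15, force_limit=None): straight line of the TCP; rot=None keeps the orientation; velocity is the mean speed in m/s. With force_limit (N) it stops when the force on the tool has changed by that much, and returns True; else False.
- env.set_joints(angles): joint-space move.
- env.command_gripper(opening, f_grip=None): finger opening in m; f_grip is the grip in N (None keeps the last); returns when the fingers have stopped.
- env.dwell(seconds).
- env.inverse_kinematics(position, orientation): joint angles nearest the present ones, or None.
- env.grab_frame(name): name is "scene" or "top" or "wrist"; returns a dict with "pixels" (400x640x3 uint8, red, green, blue), "intrinsics" (3x3 intrinsics, pixels), "xyz" and "rotation" of the camera in the world; the wrist camera has in their place "T_tool_cam" (4x4, takes a point from camera to tool coordinates, whose origin is the TCP and whose axes are the flange's). Camera axes: x right, y down, z forward; pixel columns grow to the right and rows downward; lengths in m; the calibration is good to about 2 mm. A picture is of the moment at which its call begins: read the wrist's pose just before it. There is no depth.
A pose or a line that the arm cannot do raises env.Unreachable and nothing moves.
- env.close_job(): hands the job in, once; it reports no verdict.
Readings, each from a call of its own:
- env.current_time_s(): time.
- env.current_joint_pos(): joint angles.
- env.current_qd(): joint speeds.
- env.current_tau(): joint torques, N m.
- env.current_position(): TCP position.
- env.current_eef_rot(): TCP orientation.
- env.current_wrist_force(): force on the tool from outside, world axes, zero at the start.
- env.current_wrist_torque(): the same for the moment, N m.
- env.current_opening(): finger opening in m.
Only numpy, scipy, OpenCV 4.12 (cv2) and the standard library are available. Lean on these libraries where they do the work, as an engineer would, in place of code of your own. Each camera call takes 0.05 s, during which the arm holds its last target.

## Working session

There is one attempt and no reset: what is moved stays moved. The work goes in short steps, each a Python script; the robot and the scene stay as the last script left them, time stands still between calls to the robot, and variables do not carry over. Pictures are saved under pics/ and viewed, and the job is handed in when it is done.

```bash
ls; mkdir -p pics
python3 - <<'E'
from rig import env
import cv2,numpy as np
for n in ["scene","top","wrist"]:
    f=env.grab_frame(n); cv2.imwrite(f"pics/{n}0.png",f["pixels"][:,:,::-1])
    print(n,f["intrinsics"].tolist(),[ (k,np.round(f[k],4).tolist()) for k in f if k not in("pixels","intrinsics")])
print(env.current_time_s(),env.current_position(),env.current_eef_rot(),env.current_opening())
E
```

```text
pics
scene [[419.13946828390124, 0.0, 318.5859972773229], [0.0, 419.13946828390124, 194.6397053105153], [0.0, 0.0, 1.0]] [('xyz', [1.3508, -0.1353, 0.9455]), ('rotation', [-2.3886, -0.0169, 1.5303])]
top [[389.97422529615, 0.0, 321.5326231895899], [0.0, 389.97422529615, 198.1885761807715], [0.0, 0.0, 1.0]] [('xyz', [0.4538, -0.0551, 1.1401]), ('rotation', [-2.9841, -0.0261, -1.5587])]
wrist [[296.1415970450379, 0.0, 316.40189410482236], [0.0, 296.1415970450379, 201.44481936510115], [0.0, 0.0, 1.0]] [('T_tool_cam', [[-0.0004, -0.9451, -0.3269, 0.0836], [1.0, -0.0006, 0.0003, -0.0007], [-0.0004, -0.3269, 0.9451, -0.1417], [0.0, 0.0, 0.0, 1.0]])]
0.15 [0.207759   0.53594136 0.23094302] [-3.14074791e+00  2.74356807e-05  2.77174819e+00] 0.0855930913674871
```

View pics/scene0.png

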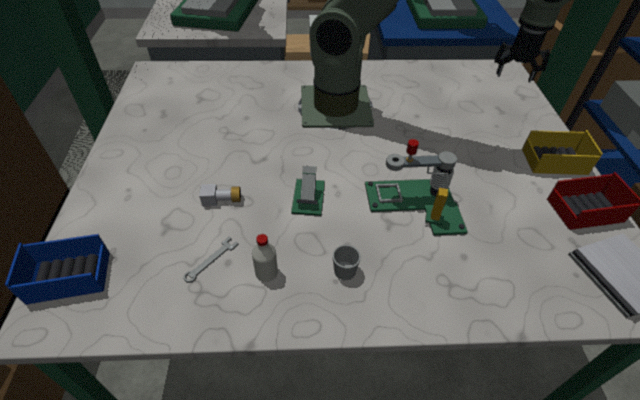

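View pics/top0.png

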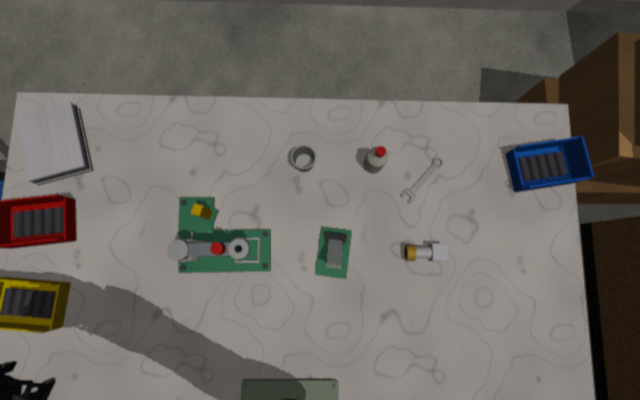

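View pics/wrist0.png

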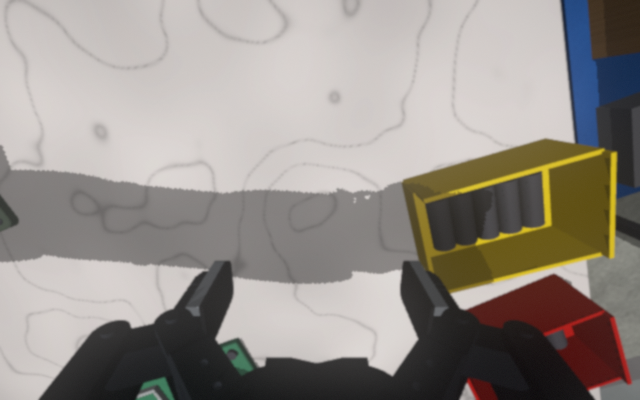

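```bash
cat > h.py <<'E'
import numpy as np, cv2
from scipy.spatial.transform import Rotation as Ro
def rot(rpy): return Ro.from_euler('xyz',rpy).as_matrix()
def cam(f,tool=None):
    if 'xyz' in f: return rot(f['rotation']),np.array(f['xyz'])
    p,r=tool; T=np.array(f['T_tool_cam']); R=rot(r)
    return R@T[:3,:3], np.array(p)+R@T[:3,3]
def ray(f,uv,tool=None):
    R,c=cam(f,tool); return c,R@np.linalg.inv(f['intrinsics'])@np.array([uv[0],uv[1],1.])
def onz(f,uv,z,tool=None):
    c,d=ray(f,uv,tool); return c+d*(z-c[2])/d[2]
def proj(f,P,tool=None):
    R,c=cam(f,tool); q=np.array(f['intrinsics'])@(R.T@(np.array(P)-c)); return q[:2]/q[2]
E
python3 - <<'E'
import cv2
a=cv2.imread('pics/top0.png'); 
cv2.imwrite('pics/topz1.png',cv2.resize(a[180:290,160:360],None,fx=4,fy=4,interpolation=cv2.INTER_CUBIC))
cv2.imwrite('pics/topz2.png',cv2.resize(a[140:280,310:460],None,fx=4,fy=4,interpolation=cv2.INTER_CUBIC))
a=cv2.imread('pics/scene0.png'); 
cv2.imwrite('pics/scz1.png',cv2.resize(a[130:240,280:480],None,fx=4,fy=4,interpolation=cv2.INTER_CUBIC))
E
```

```text
(no output)
```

View pics/topz1.png

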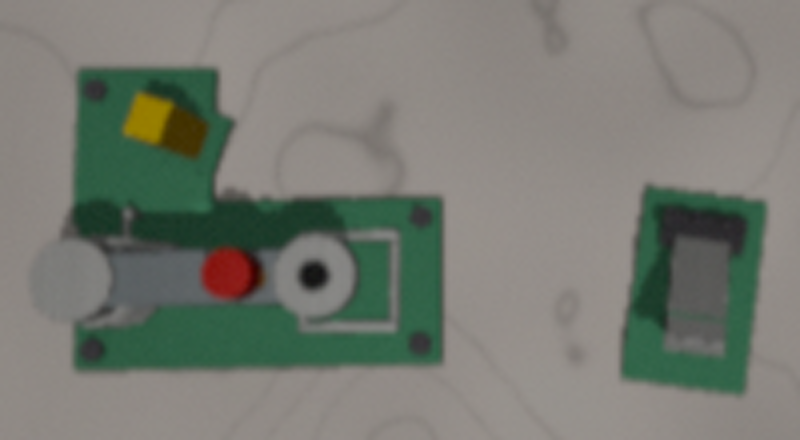

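View pics/topz2.png

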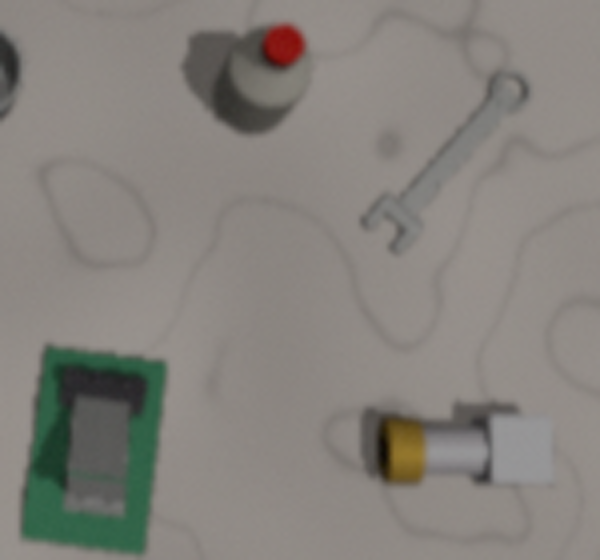

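View pics/scz1.png

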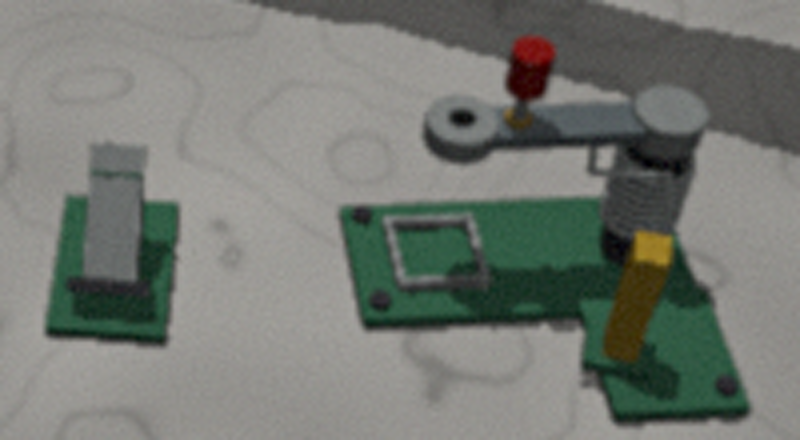

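Run:
```python
from h import *
from rig import env
f=env.grab_frame("top"); img=f['pixels']
z=lambda u,v:(160+(u+.5)/4-.5,180+(v+.5)/4-.5)
P=lambda n,u,v,h:print(n,np.round(onz(f,z(u,v),h),4))
P('hub',70,280,.158);P('knobtop',228,272,.22);P('bush',314,276,.156)
for c in[(80,70),(217,70),(442,198),(442,362),(77,370)]:P('corner',*c,.014)
for c in[(398,232),(398,330)]:P('rim',*c,.024)
P('catch',148,118,.127)
for c in[(645,187),(765,202),(745,393),(622,377)]:P('blk',*c,.012)
z=lambda u,v:(310+(u+.5)/4-.5,140+(v+.5)/4-.5)
for c in[(490,420),(552,415),(553,484),(492,482)]:P('foot',*c,.048)
for c in[(403,420),(403,482)]:P('brass',*c,.03)
P('cap',285,45,.15); P('tin',*((302-310)*4,(158-140)*4),.07);P('sp1',510,90,0.005);P('sp2',395,225,0.005)
```

```text
hub [0.4754 0.2771 0.158 ]
knobtop [0.4798 0.1654 0.22  ]
bush [0.4798 0.1274 0.156 ]
corner [0.6294 0.3292 0.014 ]
corner [0.631  0.2306 0.014 ]
corner [0.5404 0.0647 0.014 ]
corner [0.4243 0.0609 0.014 ]
corner [0.4159 0.3166 0.014 ]
rim [0.515 0.094 0.024]
rim [0.4464 0.0914 0.024 ]
catch [0.5809 0.2447 0.127 ]
blk [ 0.5506 -0.0814  0.012 ]
blk [ 0.541  -0.1685  0.012 ]
blk [ 0.4051 -0.1543  0.012 ]
blk [ 0.4153 -0.0667  0.012 ]
foot [ 0.5007 -0.3933  0.048 ]
foot [ 0.5048 -0.4373  0.048 ]
foot [ 0.4569 -0.4361  0.048 ]
foot [ 0.4578 -0.3933  0.048 ]
brass [ 0.5007 -0.3365  0.03  ]
brass [ 0.4571 -0.3354  0.03  ]
cap [ 0.74   -0.2337  0.15  ]
tin [ 0.739  -0.0233  0.07  ]
sp1 [ 0.7502 -0.4299  0.005 ]
sp2 [ 0.6455 -0.3403  0.005 ]
```

```bash
cat >> h.py <<'E'
def ori(a,jaw,flip=1):
    a=np.array(a,float);a/=np.linalg.norm(a);y=np.array(jaw,float)*flip;y-=a*(a@y);y/=np.linalg.norm(y)
    return Ro.from_matrix(np.c_[np.cross(y,a),y,a]).as_euler('xyz')
JO=np.array([.4755,.2775]);JY=.032
def armdir(s): t=s+JY; return np.array([np.sin(t),-np.cos(t),0])
def armtan(s): t=s+JY; return np.array([np.cos(t),np.sin(t),0])
def knob(s,z,r=.110): return np.r_[JO,z]+r*armdir(s)
NEST=np.r_[JO,.014]+.150*armdir(0)
BO=np.array([.473,-.1172]);BY=-1.675
def blk(p): c,s=np.cos(BY),np.sin(BY); return np.array([c*p[0]-s*p[1],s*p[0]+c*p[1],p[2]])
SEAT=np.r_[BO,0]+blk([0,.057,.047])
V=blk([0,-.7071,.7071]);N=blk([0,.7071,.7071]);BX=blk([1,0,0])
E
python3 - <<'E'
from h import *
from rig import env
print(SEAT,V,N,NEST)
ik=env.inverse_kinematics
def t(n,p,o):
    q=ik(p,o); print(n,None if q is None else np.round(q,2))
D=[0,0,-1]
for fl in(1,-1):
    for s in(0,.75,1.5): t(f'knob{fl} {s}',knob(s,.188),ori(D,armtan(s),fl))
    for s in(0,): t(f'knobhi{fl} {s}',knob(s,.28),ori(D,armtan(s),fl))
    for th in(0,15,30,45,60):
        c,s=np.cos(np.radians(th)),np.sin(np.radians(th))
        a=np.array([0,-s,-c]);v=np.array([0,1,0]);n=np.array([0,0,1])
        g=np.array([.480,-.362-.025-.02,.024])  # approx
        t(f'pick{fl} {th}',g+.019*a,ori(a,[1,0,0],fl))
        t(f'   up',g+.019*a-.1*a,ori(a,[1,0,0],fl))
        ab=-s*V-c*N
        gb=SEAT+.0325*V
        # jaw at pick = fl*x world; valve own y = n x v = z x y = -x ; at block own y = N x V
        yb=np.cross(N,V)
        t(f'block{fl} {th}',gb+.019*ab,ori(ab,-yb,fl)); t('   up',gb+.019*ab+.1*N,ori(ab,-yb,fl))
    a=-V; g=SEAT+.1025*V
    t('pick2',g+.019*a,ori(a,BX,fl)); t('  up',g-.1*a,ori(a,BX,fl))
    for k,j in((0,armtan(0)),(1,armdir(0))):
        t(f'nest jaw{k}',NEST+[0,0,.1025-.019],ori(D,j,fl));t(f'  up',NEST+[0,0,.2],ori(D,j,fl))
E
```

```text
[ 0.52969082 -0.12312887  0.047     ] [-0.70326448  0.07354914  0.7071    ] [ 0.70326448 -0.07354914  0.7071    ] [0.48029918 0.12757679 0.014     ]
knob1 0 [-0.49  0.68  0.17  1.79 -0.17  0.69 -0.2 ]
knob1 0.75 [-0.4   0.78 -0.    1.49  0.    0.87  0.38]
knob1 1.5 [-0.41  0.87 -0.19  1.25  0.17  1.04  0.92]
knobhi1 0 [-0.54  0.56  0.25  1.65 -0.16  0.95 -0.2 ]
pick1 0 [ 0.72  1.09 -0.15  1.44  0.23  0.63  0.46]
   up [ 0.79  0.95 -0.29  1.4   0.33  0.83  0.39]
block1 0 [ 0.25  1.29 -0.3   0.97  0.25  1.7   1.44]
   up None
pick1 15 [0.45 1.08 0.21 1.63 0.13 0.31 0.41]
   up [0.42 0.9  0.18 1.66 0.2  0.47 0.35]
block1 15 [ 0.29  1.14 -0.32  1.28  0.29  1.3   1.38]
   up [ 0.24  1.16 -0.29  0.88  0.24  1.65  1.47]
pick1 30 [ 0.17  1.18  0.54  1.77 -0.06  0.06  0.41]
   up [0.09 0.99 0.51 1.84 0.36 0.19 0.  ]
block1 30 [ 0.34  1.02 -0.35  1.57  0.39  0.9   1.28]
   up [ 0.29  1.   -0.33  1.23  0.28  1.22  1.4 ]
pick1 45 [ 0.35  1.17 -0.03  1.83  1.77  0.77 -1.37]
   up [-0.2   1.23  0.84  1.95  0.19  0.   -0.08]
block1 45 [ 0.33  0.93 -0.3   1.84  0.56  0.45  1.1 ]
   up [ 0.34  0.89 -
[... 1192 characters left out ...]
 -0.62  0.95 -0.93]
   up [-0.1   1.09  0.69  1.25 -0.57  1.27 -1.06]
pick-1 45 [0.26 1.18 0.14 1.84 1.77 0.63 1.71]
   up [ 0.23  1.02 -0.06  1.94  1.6   0.81  1.83]
block-1 45 [-0.    0.95  0.34  1.85 -0.67  0.45 -0.86]
   up [-0.11  0.95  0.59  1.56 -0.66  0.84 -0.93]
pick-1 60 [0.18 1.3  0.13 1.85 1.8  0.92 1.54]
   up [ 0.09  1.18 -0.02  1.95  1.65  1.07  1.58]
block-1 60 [ 0.32  0.9  -0.25  2.11  2.17  0.21  2.64]
   up [ 0.07  0.82  0.19  1.83 -0.59  0.28 -0.94]
pick2 None
  up None
nest jaw0 [-0.01  0.87 -0.59  1.9   0.8   0.63  2.06]
  up [ 0.06  0.69 -0.7   1.78  0.55  0.88  2.28]
nest jaw1 [-0.22  0.81 -0.2   1.91  0.33  0.45  0.95]
  up [-0.19  0.62 -0.23  1.78  0.2   0.76  1.08]
```

Run:
```python
from h import *
from rig import env
ik=env.inverse_kinematics
ex=armtan(0); ey=-armdir(0); Z=np.array([0,0,1.])
for th in(30,45,52,60):
  c,s=np.cos(np.radians(th)),np.sin(np.radians(th))
  for nm,n in(('+x',ex),('-x',-ex),('+y',ey),('-y',-ey)):
    a=-s*Z-c*n; jaw=-np.cross(n,Z); g=NEST+[0,0,.0375]
    for fl in(1,-1):
        r=[]
        for h in(0,.05,.1):
            q=ik(g+.019*a+[0,0,h],ori(a,jaw,fl)); r.append(None if q is None else np.round(q,2).tolist())
        if all(x is not None for x in r): print(th,nm,fl,r)
        else: print(th,nm,fl,[x is not None for x in r])
```

```text
30 +x 1 [[-0.11, 1.46, -0.42, 0.79, 0.11, 1.94, 1.19], [-0.11, 1.38, -0.42, 0.83, 0.08, 1.97, 1.17], [-0.12, 1.3, -0.37, 0.85, 0.03, 2.02, 1.18]]
30 +x -1 [[-0.38, 1.51, 0.59, 0.81, -0.58, 2.02, -1.43], [-0.34, 1.4, 0.41, 0.85, -0.44, 2.02, -1.51], [-0.22, 1.29, -0.03, 0.86, -0.17, 2.02, -1.77]]
30 -x 1 [False, False, False]
30 -x -1 [False, False, False]
30 +y 1 [[-0.53, 1.3, -0.42, 1.49, 1.01, 1.58, 1.66], [-0.51, 1.22, -0.46, 1.52, 0.99, 1.65, 1.69], [-0.49, 1.14, -0.5, 1.53, 0.98, 1.71, 1.72]]
30 +y -1 [[-0.99, 1.37, 0.59, 1.5, 0.26, 1.03, -0.82], [-1.0, 1.29, 0.61, 1.53, 0.27, 1.07, -0.78], [-1.01, 1.2, 0.64, 1.55, 0.3, 1.12, -0.74]]
30 -y 1 [[0.74, 1.55, -1.18, 1.85, 0.52, 0.45, -0.21], [0.71, 1.39, -1.09, 1.88, 0.12, 0.42, 0.08], [0.67, 1.23, -0.99, 1.9, -0.29, 0.46, 0.4]]
30 -y -1 [[0.77, 1.6, -1.27, 1.85, 0.69, 0.52, 2.76], [0.77, 1.5, -1.29, 1.88, 0.59, 0.51, 2.77], [-0.14, 1.15, 0.63, 1.93, -1.42, 1.63, -1.62]]
45 +x 1 [[-0.09, 1.29, -0.39, 1.1, 0.15, 1.55, 1.18], [-0.09, 1.21, -0.4, 1.11, 0.12, 1.61, 1.17], [-0.09, 1.14, -0.4, 1.11, 0.1, 1.68, 1.17]]
45 +x -1 [[-0.46, 1.3
[... 2177 characters left out ...]
.41, 2.03, 1.62, -0.68], [0.16, 1.24, -1.35, 2.4, 1.93, 1.5, -0.69], [0.18, 1.08, -1.35, 2.37, 1.83, 1.36, -0.64]]
60 +y 1 [[-0.39, 1.06, -0.36, 1.75, 0.95, 0.98, 1.76], [-0.36, 0.98, -0.42, 1.74, 0.9, 1.07, 1.82], [-0.34, 0.9, -0.47, 1.72, 0.85, 1.16, 1.88]]
60 +y -1 [[-0.81, 1.11, 0.47, 1.77, 0.06, 0.59, -0.56], [-0.82, 1.02, 0.49, 1.76, 0.09, 0.67, -0.54], [-0.83, 0.93, 0.5, 1.74, 0.11, 0.77, -0.52]]
60 -y 1 [[0.28, 1.07, -0.57, 1.97, -0.18, 0.19, 0.18], [0.27, 0.96, -0.56, 1.97, -0.26, 0.28, 0.21], [0.26, 0.85, -0.53, 1.94, -0.34, 0.4, 0.24]]
60 -y -1 [[-0.13, 1.03, 0.19, 1.98, -1.41, 0.7, -1.79], [-0.35, 1.02, 0.63, 1.99, -1.41, 1.07, -1.81], [0.58, 1.17, -1.36, 1.93, 1.01, 0.76, 2.05]]
```

Run:
```python
from h import *
from rig import env
D=[0,0,-1]
env.reach(knob(0,.275),ori(D,armtan(0),1))
tool=(env.current_position(),env.current_eef_rot()); f=env.grab_frame("wrist")
cv2.imwrite('pics/w1.png',f['pixels'][:,:,::-1])
print(env.current_time_s(),tool)
np.savez('w1.npz',px=f['pixels'],p=tool[0],r=tool[1])
print('pred',proj(f,knob(0,.22),tool),proj(f,NEST+[0,0,.142],tool),proj(f,np.r_[JO,.158],tool))
```

```text
1.9333 (array([0.47870673, 0.16865919, 0.27481422]), array([-3.14120191e+00, -3.25714147e-04,  1.60512803e+00]))
pred [316.23442175 223.30252644] [316.25948409 235.14190376] [316.58241845  65.383912  ]
```

View pics/w1.png

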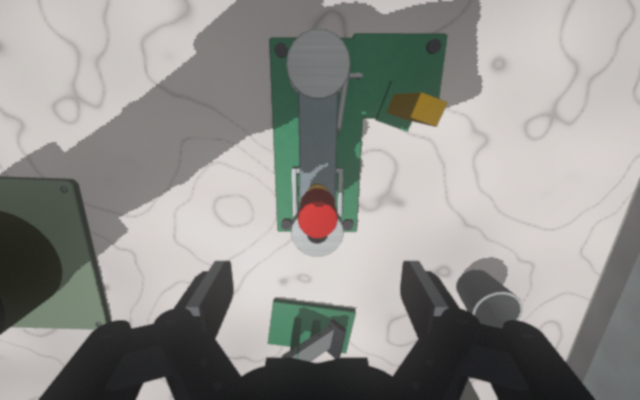

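Run:
```python
from h import *
from rig import env
D=[0,0,-1]
env.move_linear(knob(0,.188),velocity=.12)
env.command_gripper(0.02,f_grip=70)
print('open',env.current_opening(),env.current_wrist_force(),env.current_time_s())
for s in np.linspace(0,1.5,11)[1:]:
    env.move_linear(knob(s,.188),rot=ori(D,armtan(s),1),velocity=.1)
print(env.current_position(),knob(1.5,.188),env.current_wrist_force(),env.current_opening(),env.current_time_s())
f=env.grab_frame("wrist");cv2.imwrite('pics/w2.png',f['pixels'][:,:,::-1])
f=env.grab_frame("scene");cv2.imwrite('pics/s2.png',cv2.resize(f['pixels'][100:260,300:500,::-1],None,fx=4,fy=3.75)[:600])
```

```text
open 0.027780127173563936 [1.77535635 0.94872032 2.01996256] 3.3667
[0.58731167 0.27244469 0.18853692] [0.58541723 0.27323347 0.188     ] [17.80391912 -3.87481869 -0.70059585] 0.02795096973801315 6.5333
```

View pics/w2.png

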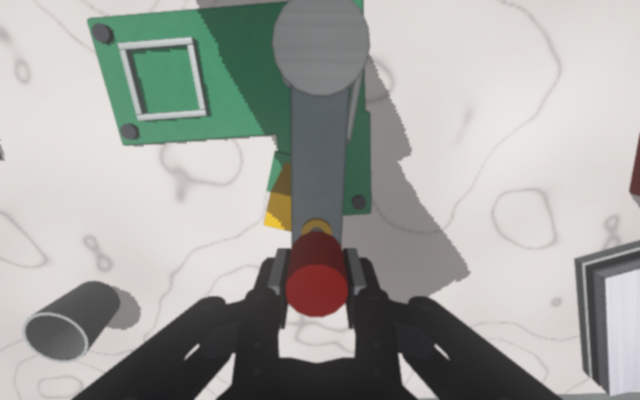

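View pics/s2.png

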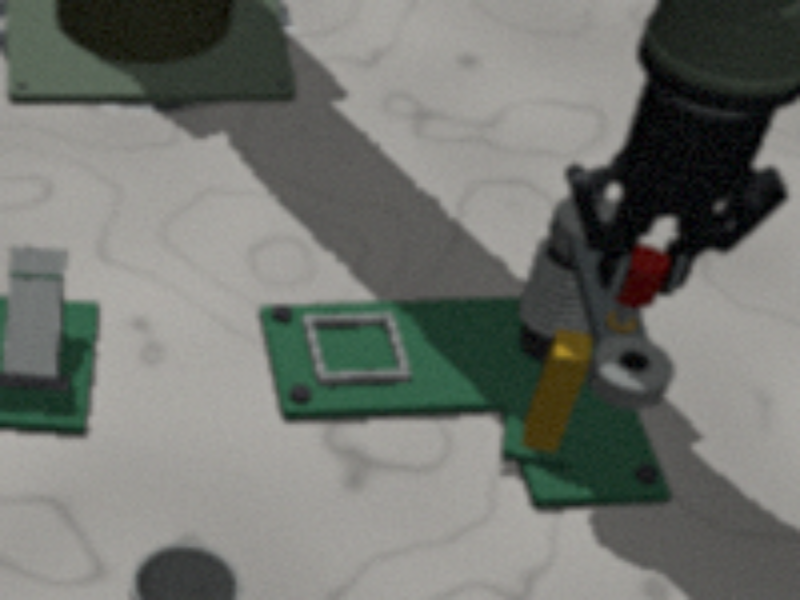

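Run:
```python
from h import *
from rig import env
D=[0,0,-1]
p=knob(1.5,.188)+[.004,0,0]
env.move_linear(p,velocity=.05)
print(env.current_position(),env.current_wrist_force())
r=env.move_linear(p+[0,0,-.027],velocity=.04,force_limit=25)
print(r,env.current_position(),env.current_wrist_force(),env.current_opening(),env.current_time_s())
f=env.grab_frame("wrist");cv2.imwrite('pics/w3.png',f['pixels'][:,:,::-1])
```

```text
[0.58780954 0.27287458 0.18751007] [-6.29622916 -3.90294229 -0.0816248 ]
True [0.58780768 0.27298471 0.16708495] [-4.95701768 -4.5922802  16.18223128] 0.028240346309711603 7.4333
```

View pics/w3.png

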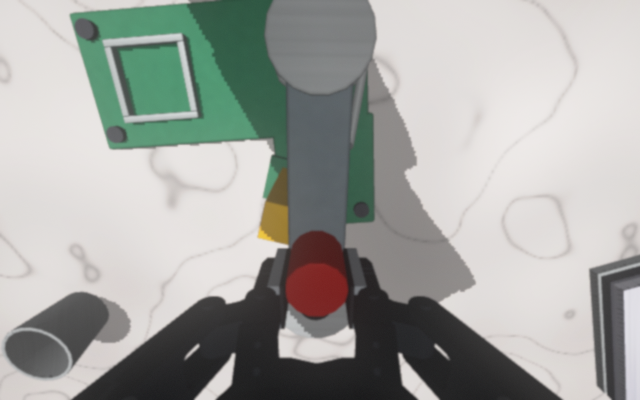

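Run:
```python
from h import *
from rig import env
D=[0,0,-1]
r=env.move_linear(knob(1.5,.1655)+[.0035,0,0],velocity=.02,force_limit=30)
print(r,env.current_position(),env.current_wrist_force())
z=env.current_position()[2]
env.move_linear(knob(1.40,z)+[.003,0,0.0],rot=ori(D,armtan(1.40),1),velocity=.05)
print(env.current_position(),env.current_wrist_force())
env.command_gripper(0.08)
env.dwell(.15)
print(env.current_wrist_force())
env.move_linear(knob(1.40,.25),velocity=.2)
f=env.grab_frame("wrist");cv2.imwrite('pics/w4.png',f['pixels'][:,:,::-1])
tool=(env.current_position(),env.current_eef_rot());np.savez('w4.npz',px=f['pixels'],p=tool[0],r=tool[1])
f=env.grab_frame("scene");cv2.imwrite('pics/s4.png',cv2.resize(f['pixels'][100:260,300:500,::-1],None,fx=4,fy=3.75)[:600])
print(env.current_time_s())
```

```text
False [0.58792235 0.27331655 0.16695291] [-9.57331018 -5.21462452 23.37606518]
[0.58677443 0.26340896 0.1672387 ] [1.82926035 3.93077793 1.8716649 ]
[ 0.28278545 -0.67942192  0.35638876]
9.475
```

View pics/w4.png

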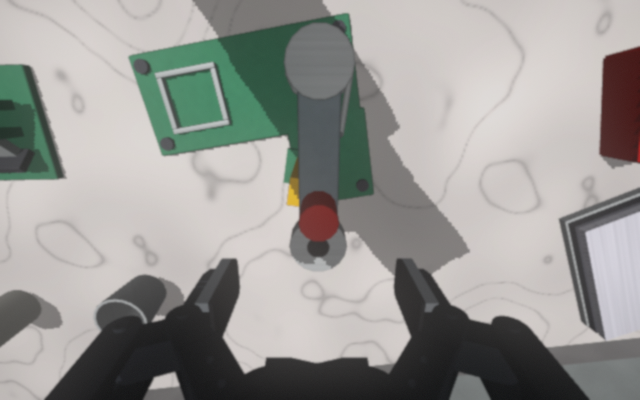

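View pics/s4.png

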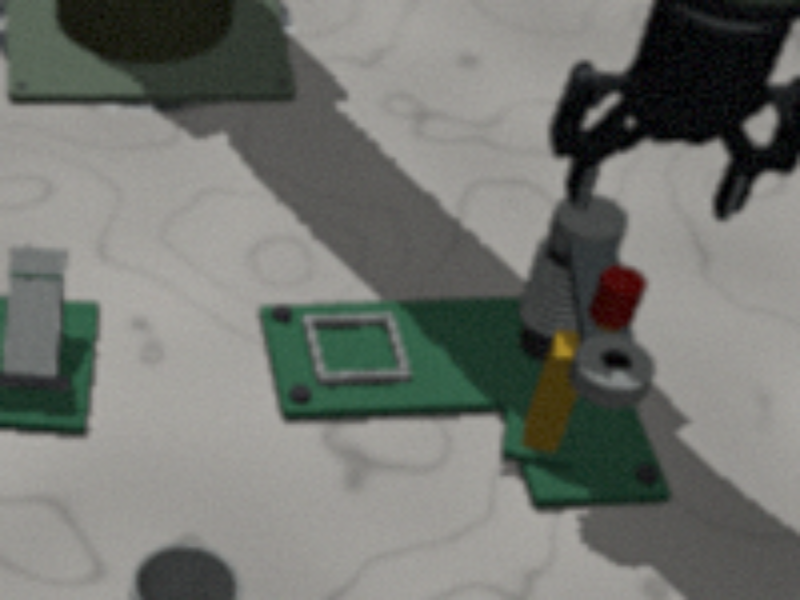

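```bash
cp h.py h0.py
python3 - <<'E'
from h import *
from rig import env
w=np.load('w4.npz'); tool=(w['p'],w['r'])
f=env.grab_frame("wrist"); g=env.grab_frame("scene"); t=env.grab_frame("top")
img=w['px']
def red(i): return ((i[:,:,0]>90)&(i[:,:,1]<50)&(i[:,:,2]<50)).astype(np.uint8)
def cent(m,r):
    m=m.copy(); mm=np.zeros_like(m); mm[r[0]:r[1],r[2]:r[3]]=m[r[0]:r[1],r[2]:r[3]]
    ys,xs=np.nonzero(mm); return xs.mean(),ys.mean(),xs.min(),xs.max(),ys.min(),ys.max(),len(xs)
a=cent(red(g['pixels']),(150,200,430,480)); b=cent(red(t['pixels']),(180,290,160,260)); c=cent(red(img),(170,260,280,360))
print(a,b,c)
def tri(r1,r2):
    (c1,d1),(c2,d2)=r1,r2; A=np.c_[d1,-d2]; s=np.linalg.lstsq(A,c2-c1,rcond=None)[0]
    return (c1+d1*s[0]+c2+d2*s[1])/2, np.linalg.norm(c1+d1*s[0]-c2-d2*s[1])
print(tri(ray(g,a[:2]),ray(f,c[:2],tool)),tri(ray(g,a[:2]),ray(t,b[:2])))
# rim
m=((img.min(2)>140)).astype(np.uint8); sub=img[50:150,140:250].astype(int)
mm=(np.abs(sub[:,:,1]-sub[:,:,0])<14)&(sub.min(2)>95); mm=mm.astype(np.uint8)
cs,h=cv2.findContours(mm,cv2.RETR_CCOMP,cv2.CHAIN_APPROX_NONE)
for i,k in enumerate(cs):
    if cv2.contourArea(k)>300:
        r=cv2.minAreaRect(k); bx=cv2.boxPoints(r)+[140,50]; P=np.array([onz(f,q,.024,tool) for q in bx])
        print(cv2.contourArea(k),h[0][i],r,P.mean(0).round(4),[round(float(np.linalg.norm(P[j]-P[(j+1)%4])),4) for j in range(4)],np.arctan2(*(P[1]-P[0])[[1,0]]))
print('manual',np.mean([onz(f,q,.024,tool) for q in[(157,72),(213,62),(229,124),(175,133)]],0),'nest',NEST)
print('hub',onz(f,(319.5,61),.158,tool)); 
cv2.imwrite('pics/rim.png',cv2.resize(img[50:150,140:250,::-1],None,fx=6,fy=6))
print(env.current_time_s())
E
```

```text
<stdin>:9: RuntimeWarning: Mean of empty slice.
  ret = ret.dtype.type(ret / rcount)
Traceback (most recent call last):
ValueError: zero-size array to reduction operation minimum which has no identity
```

Run:
```python
from h import *
from rig import env
w=np.load('w4.npz'); tool=(w['p'],w['r'])
f=env.grab_frame("wrist"); g=env.grab_frame("scene")
img=w['px']
def tri(r1,r2):
    (c1,d1),(c2,d2)=r1,r2; A=np.c_[d1,-d2]; s=np.linalg.lstsq(A,c2-c1,rcond=None)[0]
    return (c1+d1*s[0]+c2+d2*s[1])/2, np.linalg.norm(c1+d1*s[0]-c2-d2*s[1])
# top-face centre of the knob: scene zoom (623,283), wrist (319,224)
print(tri(ray(g,(300+623/4,100+283/3.75)),ray(f,(319,223),tool)))
for pt,z in ((np.r_[knob(1.4,.196)],0),(np.r_[knob(1.4,.22)],0)): print(proj(f,pt,tool),proj(g,pt))
sub=img[50:150,140:250].astype(int)
mm=(np.abs(sub[:,:,1]-sub[:,:,0])<18)&(sub.min(2)>95); mm=mm.astype(np.uint8)
cs,h=cv2.findContours(mm,cv2.RETR_CCOMP,cv2.CHAIN_APPROX_NONE)
for i,k in enumerate(cs):
    if cv2.contourArea(k)>300:
        r=cv2.minAreaRect(k); bx=cv2.boxPoints(r)+[140,50]; P=np.array([onz(f,q,.024,tool) for q in bx])
        print(cv2.contourArea(k),r,P.mean(0).round(4),[round(float(np.linalg.norm(P[j]-P[(j+1)%4])),4) for j in range(4)],np.arctan2(*(P[1]-P[0])[[1,0]]))
print('manual',np.mean([onz(f,q,.024,tool) for q in[(157,72),(213,62),(229,124),(175,133)]],0),'nest',NEST)
print('hub',onz(f,(319.5,61),.158,tool)); 
cv2.imwrite('pics/rim.png',cv2.resize(img[50:150,140:250,::-1],None,fx=6,fy=6))
print(env.current_time_s())
```

```text
(array([0.58621024, 0.26376013, 0.19229832]), np.float64(0.0017529664420621904))
[317.84098491 223.37830516] [455.02219613 173.91923676]
[318.01318933 238.26466607] [457.41730513 167.14210107]
534.5 ((9.5, 70.5), (19.0, 57.0), 0.0) [0.4982 0.0711 0.024 ] [0.0673, 0.0221, 0.0671, 0.0235] 2.810503149470379
3622.5 ((52.21674346923828, 48.333648681640625), (67.68950653076172, 59.79207229614258), 75.42578887939453) [0.4813 0.1288 0.024 ] [0.0696, 0.0725, 0.0746, 0.0741] 1.6572348971158872
2633.5 ((52.59751892089844, 48.740665435791016), (58.16734313964844, 50.88837432861328), 75.0685806274414) [0.4814 0.1292 0.024 ] [0.0595, 0.0623, 0.0632, 0.0635] 1.6638088518100087
manual [0.48067993 0.13055676 0.024     ] nest [0.48029918 0.12757679 0.014     ]
hub [0.47583592 0.27869001 0.158     ]
9.725
```

View pics/rim.png

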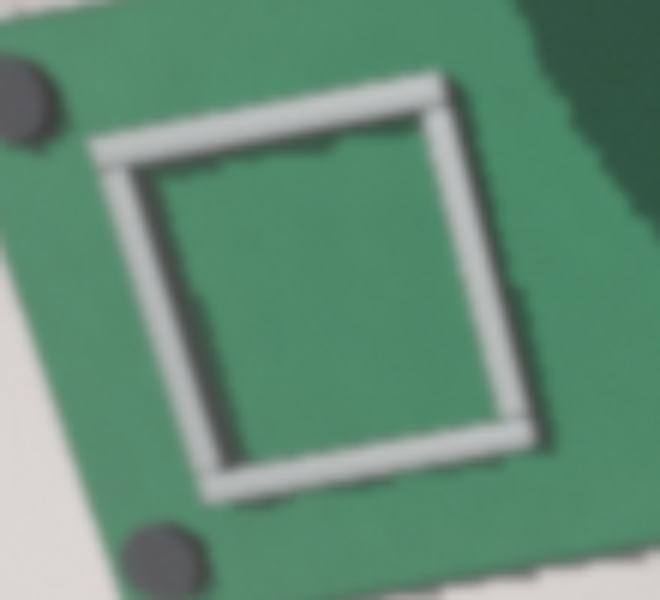

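```bash
sed -i 's/^NEST=.*/NEST=np.array([.4807,.1283,.014])/' h.py
cat >> h.py <<'E'
VO=np.array([.4795,-.379,.024]); s45=np.sqrt(.5)
GV=-.023; GD=.022
AP=np.array([0,-s45,-s45]); OP=ori(AP,[1,0,0],-1)
PICK=VO+[0,GV,0]+GD*AP
AB=-s45*V-s45*N; OB=ori(AB,-np.cross(N,V),-1)
def PARK(off=0.): return SEAT+(.0575+GV)*V+GD*AB+off*N
EX=np.array([np.cos(JY),np.sin(JY),0]); Z=np.array([0,0,1.])
AN=-s45*Z-s45*EX; ON=ori(AN,-np.cross(EX,Z),-1)
def STAND(h): return NEST+(.0575+GV+h)*Z+GD*AN
E
python3 - <<'E'
from h import *
from rig import env
env.move_linear(env.current_position()+[-.05,-.05,.05],velocity=.3)
env.reach(PICK-.13*AP+[0,0,.05],OP)
tool=(env.current_position(),env.current_eef_rot()); f=env.grab_frame("wrist")
cv2.imwrite('pics/w5.png',f['pixels'][:,:,::-1]); np.savez('w5.npz',px=f['pixels'],p=tool[0],r=tool[1])
print(env.current_time_s(),tool,env.current_joint_pos())
for v in ([0,-.0575,.024],[0,-.0125,.024],[0,.0575,0.024]):
    for dx in(-.024,.024): print(proj(f,VO+v+[dx,0,0],tool).round(1))
E
```

```text
12.2 (array([ 0.47998061, -0.32513438,  0.15042091]), array([-3.14017646, -0.785138  , -1.5717489 ])) [ 0.2859318   0.88447489 -0.23940618  1.94644787  1.45933584  0.96783474
  1.99431707]
[340.9 179.8]
[293.8 179.9]
[342.6 220.8]
[292.3 220.8]
[345.8 297.3]
[289.4 297.3]
```

View pics/w5.png

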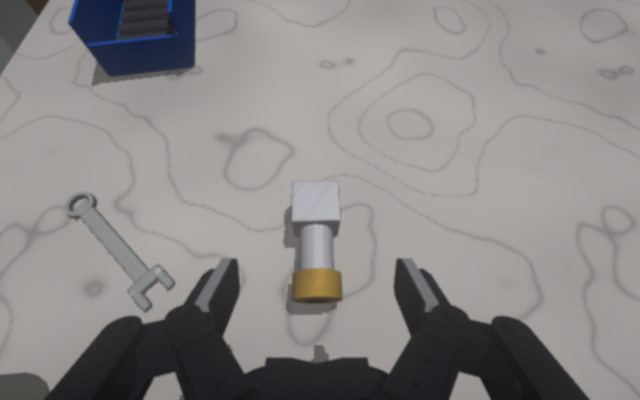

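```bash
sed -i 's/VO=np.array(\[.4795/VO=np.array([.4803/' h.py
python3 - <<'E'
from h import *
from rig import env
env.move_linear(PICK-.06*AP,velocity=.2)
r=env.move_linear(PICK,velocity=.08,force_limit=20)
print(r,env.current_position(),PICK,env.current_wrist_force())
env.command_gripper(.03,f_grip=80)
print(env.current_opening(),env.current_wrist_force())
f=env.grab_frame("wrist");cv2.imwrite('pics/w6.png',f['pixels'][:,:,::-1])
env.move_linear(PICK+[0,0,.12],velocity=.15)
f=env.grab_frame("wrist");cv2.imwrite('pics/w7.png',f['pixels'][:,:,::-1])
print(env.current_time_s(),env.current_opening(),env.current_wrist_force(),env.current_wrist_torque(),env.current_joint_pos())
E
```

```text
False [ 0.48052027 -0.41723889  0.00861419] [ 0.4803     -0.41755635  0.00844365] [ 0.96555263 -0.25719312 -0.32120581]
0.04716899003753222 [-0.57531998  4.11624445  7.36217469]
15.2583 0.04679204656816287 [-0.72718609  0.78147135 -5.90505803] [ 1.53522065 -0.01098494  0.0419527 ] [ 0.42731101  0.94384633 -0.17773156  1.85422916  1.5727998   0.8707742
  2.07568576]
```

View pics/w7.png

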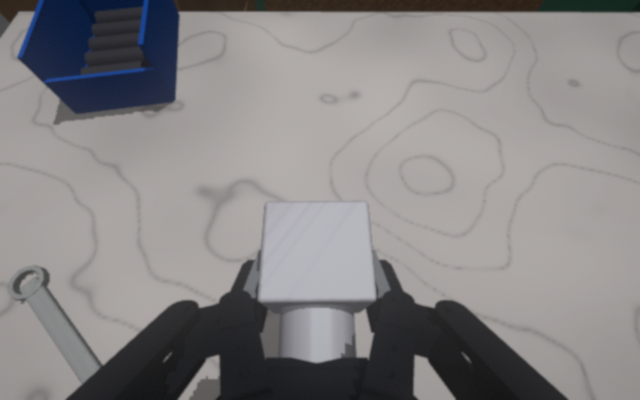

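Run:
```python
from h import *
from rig import env
ik=env.inverse_kinematics
U=.07*Z
for n,p,o in(('up',PARK()+U,OB),('park',PARK(),OB),('park-',PARK()+U,ori(AB,np.cross(N,V),-1)),('nestup',STAND(.08),ON),('nest',STAND(0),ON)):
    q=ik(p,o); print(n,p.round(3),None if q is None else np.round(q,2))
t=env.grab_frame("top"); i=t['pixels']
sub=i[215:290,305:360].astype(int); m=((sub[:,:,1]-sub[:,:,0]>15)).astype(np.uint8)
ys,xs=np.nonzero(m); h=cv2.convexHull(np.c_[xs,ys].astype(np.int32)); r=cv2.minAreaRect(h); bx=cv2.boxPoints(r)+[305,215]
P=np.array([onz(t,q,.012) for q in bx]); print(P.round(4),P.mean(0))
print('manual centre',(.478,-.1177))
cv2.imwrite('pics/t8.png',cv2.resize(i[200:300,290:390,::-1],None,fx=6,fy=6))
```

```text
up [ 0.505 -0.121  0.119] [-0.24  0.97  0.85  1.83 -0.98  0.84 -0.55]
park [ 0.505 -0.121  0.049] [-0.14  1.03  0.63  1.86 -1.04  0.62 -0.51]
park- [ 0.505 -0.121  0.119] [ 0.31  0.8  -0.26  1.81  0.34  0.57  1.31]
nestup [0.465 0.128 0.113] [-0.57  1.38  1.08  1.14 -0.81  1.92 -1.08]
nest [0.465 0.128 0.033] [-0.59  1.59  1.3   1.13 -1.04  1.98 -0.97]
[[ 0.4146 -0.0655  0.012 ]
 [ 0.5507 -0.0833  0.012 ]
 [ 0.5392 -0.1727  0.012 ]
 [ 0.4033 -0.1532  0.012 ]] [ 0.47694291 -0.11868811  0.012     ]
manual centre (0.478, -0.1177)
```

View pics/t8.png

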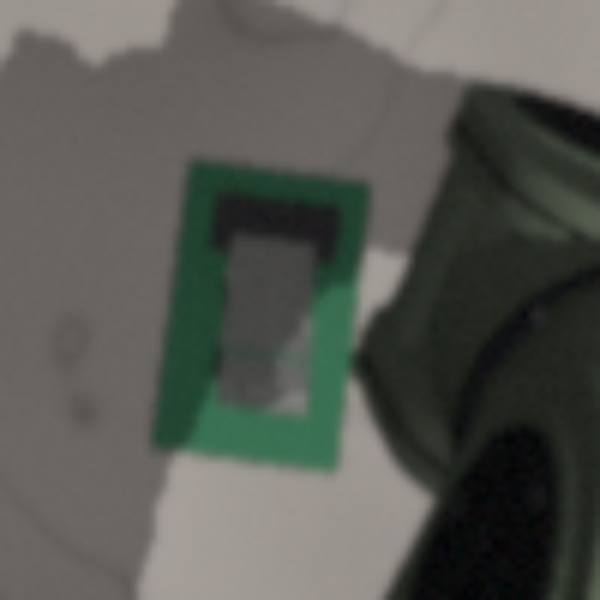

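```bash
sed -i 's/^BO=.*/BO=np.array([.4727,-.1176]);BY=-1.686/' h.py
python3 - <<'E'
from h import *
from rig import env
print(SEAT,V,N)
p=env.current_position()
for d in ([0,.1,.14],[0,.08,.1],[0,.05,.08]):
    try: env.move_linear(p+d,velocity=.25); break
    except env.Unreachable: print('unr',d)
print(env.current_position(),env.current_joint_pos())
for h in(.16,.13,.1):
    q=env.inverse_kinematics(PARK()+h*Z,OB)
    print(h,q)
    if q is not None: env.reach(PARK()+h*Z,OB); break
print(env.current_time_s(),env.current_position(),env.current_opening(),env.current_wrist_force())
f=env.grab_frame("wrist");cv2.imwrite('pics/w9.png',f['pixels'][:,:,::-1])
f=env.grab_frame("scene");cv2.imwrite('pics/s9.png',cv2.resize(f['pixels'][80:240,220:420,::-1],None,fx=4,fy=3.75))
E
```

```text
[ 0.52932217 -0.12415209  0.047     ] [-0.70241291  0.08128045  0.7071    ] [ 0.70241291 -0.08128045  0.7071    ]
[ 0.47946044 -0.3180983   0.2664329 ] [ 0.28681563  0.67374895 -0.25931664  1.85767907  1.21855471  1.03901232
  2.3347025 ]
0.16 [-0.35956169  1.00685774  1.29753226  1.73462796 -1.0286777   1.25327473
 -0.47947834]
18.6333 [ 0.50480826 -0.12143899  0.20924471] 0.047124593321082923 [ 0.24890612 -0.155713   -5.43932438]
```

View pics/w9.png

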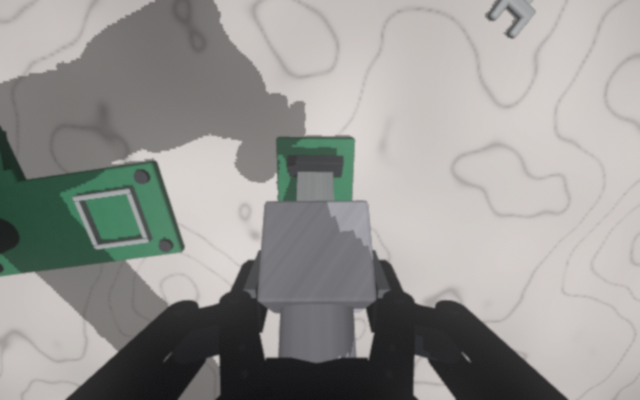

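View pics/s9.png

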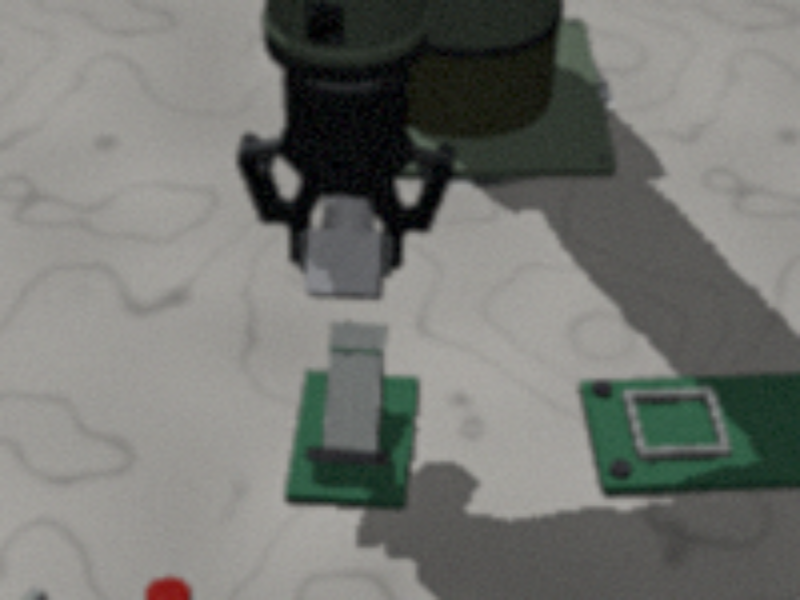

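Run:
```python
from h import *
from rig import env
tool=(env.current_position(),env.current_eef_rot()); f=env.grab_frame("wrist")
for n,p in(('ledge tip L',[-.03,.0527,.0427]),('ledge tip R',[.03,.0527,.0427]),('ledge root',[0,.04,.03]),('base',[-.045,.075,.012]),('base',[.045,.075,.012])):
    print(n,proj(f,np.r_[BO,0]+blk(p),tool).round(1))
i=f['pixels'];cv2.imwrite('pics/w10.png',cv2.resize(i[120:220,260:370,::-1],None,fx=6,fy=6))
```

```text
ledge tip L [287.2 163.7]
ledge tip R [344.  163.7]
ledge root [315.7 172.6]
base [275.8 138.5]
base [355.6 138.5]
```

View pics/w10.png

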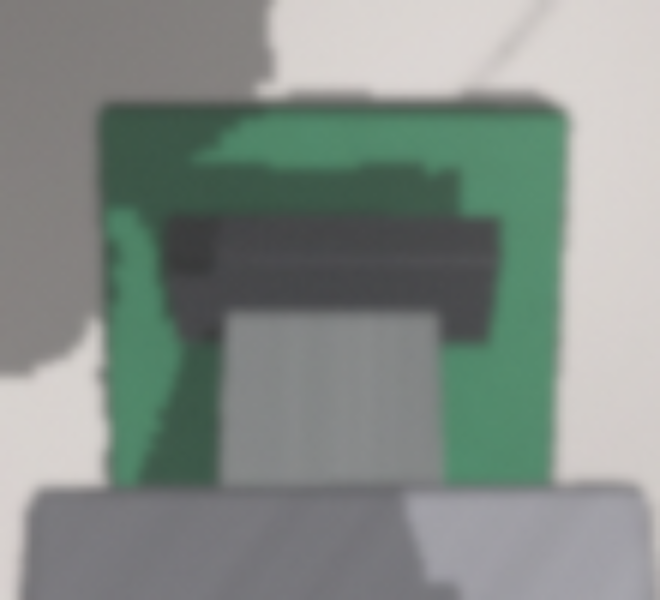

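Run:
```python
from h import *
from rig import env
env.move_linear(PARK()+.015*Z,velocity=.15)
print(env.current_wrist_force())
r=env.move_linear(PARK()-.006*Z,velocity=.025,force_limit=8)
p=env.current_position(); print(r,p-PARK(),env.current_wrist_force(),env.current_time_s())
f=env.grab_frame("wrist");cv2.imwrite('pics/w11.png',f['pixels'][:,:,::-1])
f=env.grab_frame("scene");cv2.imwrite('pics/s11.png',cv2.resize(f['pixels'][80:240,220:420,::-1],None,fx=4,fy=3.75))
```

```text
[ 0.29202566  0.13879539 -6.2821497 ]
True [ 2.11467234e-04 -1.10354287e-05  8.05326447e-04] [1.11229337 0.24904607 5.57407302] 20.4917
```

View pics/w11.png

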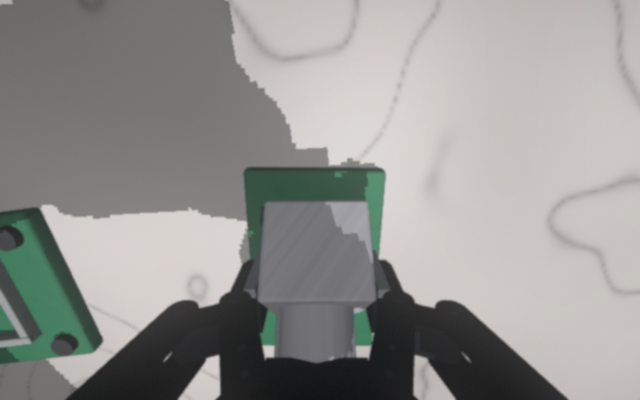

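View pics/s11.png

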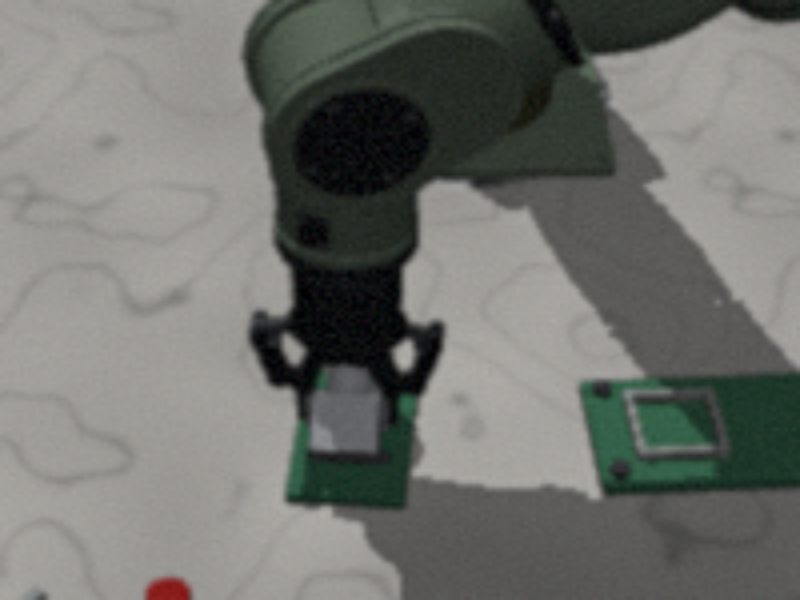

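Run:
```python
from h import *
from rig import env
env.command_gripper(.075); env.dwell(.8)
print(env.current_wrist_force(),env.current_opening(),env.current_time_s())
f=env.grab_frame("wrist");cv2.imwrite('pics/w12.png',f['pixels'][:,:,::-1])
for q in((NEST),): pass
tool=(env.current_position(),env.current_eef_rot())
for v,j in((0,-.024),(0,.024),(.045,-.024),(.045,.024)): print(proj(f,SEAT+v*V+.024*N+j*BX,tool).round(1))
print({h:env.inverse_kinematics(STAND(h),ON) for h in(.1,.0)})
```

```text
[-0.92441785 -0.43769156 -0.01997938] 0.07521975441355248 21.7833
[262.5 200. ]
[367.9 200. ]
[253.3 303.8]
[376.6 303.9]
{0.1: array([-0.54942521,  1.31721819,  0.98837184,  1.13869379, -0.73616088,
        1.90051469, -1.13826372]), 0.0: array([-0.53632609,  1.45155796,  0.93071989,  1.12960585, -0.80924081,
        1.77910145, -1.15069627])}
```

View pics/w12.png

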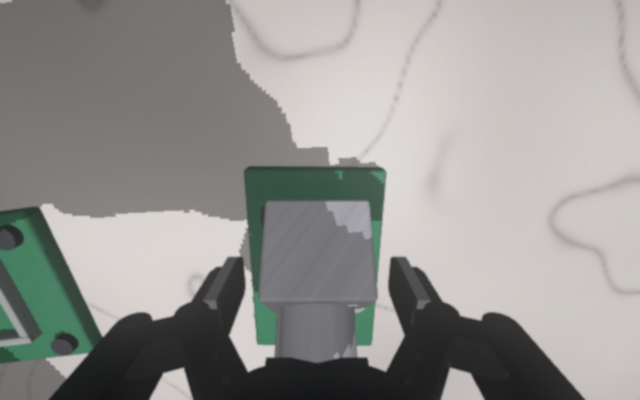

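Run:
```python
from h import *
from rig import env
env.command_gripper(.03,f_grip=80)
print(env.current_opening(),env.current_wrist_force(),env.current_time_s())
env.move_linear(PARK()+.12*Z,velocity=.15)
print(env.current_opening(),env.current_wrist_force())
q=env.inverse_kinematics(STAND(.09),ON); print(q)
env.reach(STAND(.09),ON)
print(env.current_position()-STAND(.09),env.current_eef_rot()-ON,env.current_opening(),env.current_wrist_force(),env.current_time_s())
tool=(env.current_position(),env.current_eef_rot())
f=env.grab_frame("wrist");cv2.imwrite('pics/w13.png',f['pixels'][:,:,::-1]);np.savez('w13.npz',px=f['pixels'],p=tool[0],r=tool[1])
for a in((-.029,-.029),(.029,-.029),(.029,.029),(-.029,.029)):
    print(proj(f,NEST+a[0]*EX+a[1]*np.cross(Z,EX)+[0,0,.01],tool).round(1))
f=env.grab_frame("scene");cv2.imwrite('pics/s13.png',cv2.resize(f['pixels'][80:240,300:500,::-1],None,fx=4,fy=3.75))
f=env.grab_frame("top");cv2.imwrite('pics/t13.png',cv2.resize(f['pixels'][150:300,140:340,::-1],None,fx=4,fy=4))
```

```text
0.04668220985542347 [-0.78419345 -0.16749882  5.98315571] 22.1917
0.04719035791593292 [-0.79820741  0.89131493 -6.77878829]
[-0.5587185   1.34867364  1.0360034   1.14154069 -0.77375655  1.91116931
 -1.10795052]
[ 0.00023378 -0.00085788 -0.00015459] [-0.0002595  -0.00142214 -0.00156794] 0.04687549591513072 [-0.5993213   0.42025608 -5.43748085] 24.15
[353.5 135.2]
[364.9  69.1]
[261.4  69.2]
[274.7 135.3]
```

View pics/w13.png

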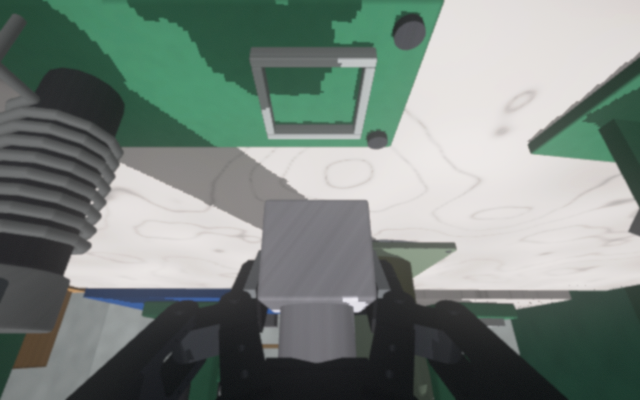

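View pics/s13.png

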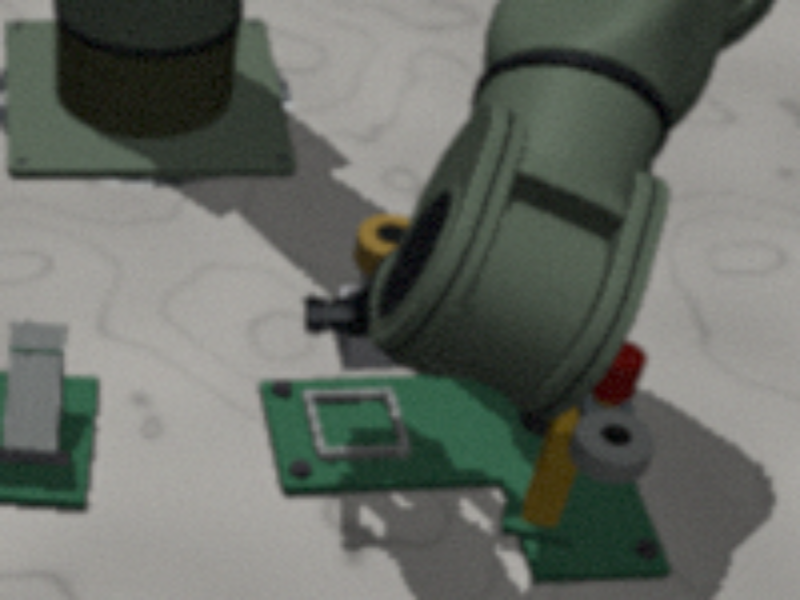

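View pics/t13.png

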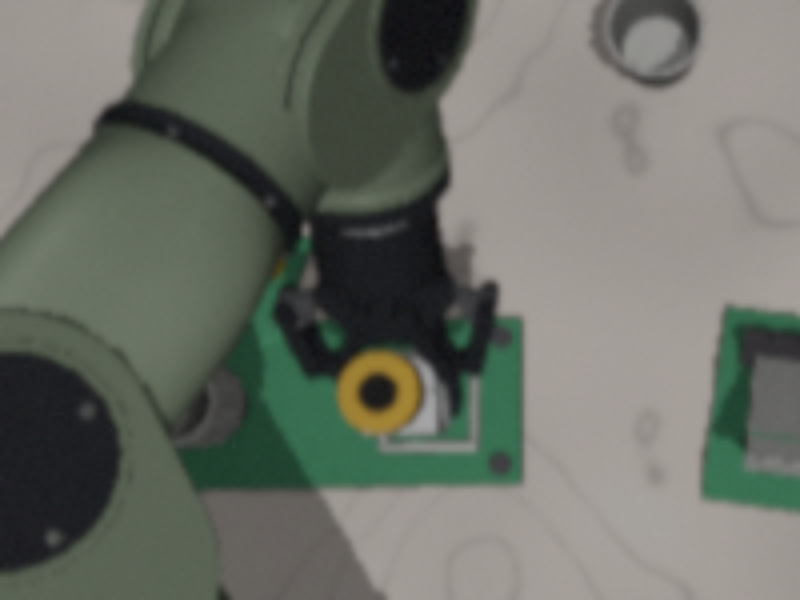

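Run:
```python
from h import *
from rig import env
for d in([0,-.07,.04],[0,-.07,.02],[0,-.06,0]):
    try: env.move_linear(STAND(.09)+d,velocity=.15); break
    except env.Unreachable: print('unr',d)
print(env.current_joint_pos(),env.current_time_s())
env.set_joints([-0.09, 1.14, -0.4, 1.11, 0.1, 1.68, 1.17-np.pi])
print(env.current_position()-STAND(.09),env.current_eef_rot()-ON,env.current_time_s(),env.current_opening())
print(env.inverse_kinematics(STAND(.09),ON),env.inverse_kinematics(STAND(0),ON))
f=env.grab_frame("scene");cv2.imwrite('pics/s14.png',cv2.resize(f['pixels'][80:240,300:500,::-1],None,fx=4,fy=3.75))
f=env.grab_frame("top");cv2.imwrite('pics/t14.png',cv2.resize(f['pixels'][150:300,140:340,::-1],None,fx=4,fy=4))
```

```text
[-0.47533242  1.28957895  1.06127765  1.17824918 -0.66970821  1.90546745
 -0.99020142] 24.9833
[ 0.0023973  -0.0016197   0.01597786] [-6.27912399e+00 -5.55440020e-03  5.42757476e-03] 26.5583 0.047418030731704065
[-0.09309569  1.16247171 -0.39711754  1.11920064  0.10334491  1.65514329
 -1.97502534] [-0.09878009  1.29367804 -0.38336729  1.10858087  0.138954    1.53953215
 -1.9584429 ]
```

View pics/s14.png

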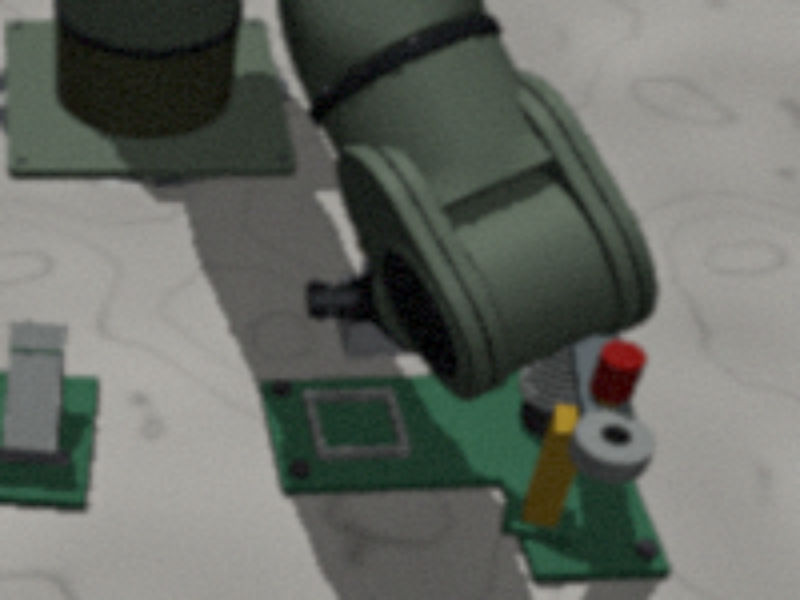

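View pics/t14.png

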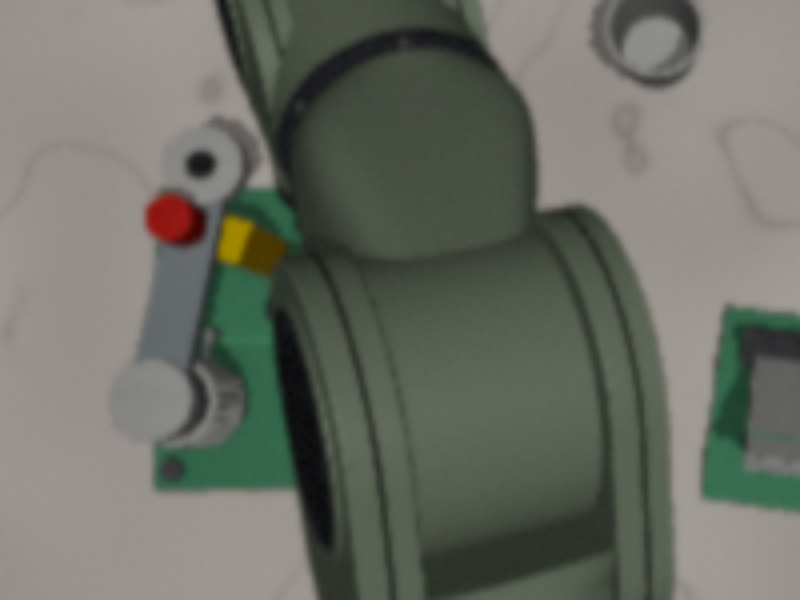

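Run:
```python
from h import *
from rig import env
env.reach(STAND(.09),ON)
env.move_linear(STAND(.016),rot=ON,velocity=.1)
tool=(env.current_position(),env.current_eef_rot())
print(tool[0]-STAND(.016),env.current_wrist_force(),env.current_time_s())
f=env.grab_frame("wrist");cv2.imwrite('pics/w15.png',f['pixels'][:,:,::-1])
EY=np.cross(Z,EX)
for r,h in((.029,.01),(.035,.01)):
    for a in((-1,-1),(1,-1),(1,1),(-1,1)): print(r,proj(f,NEST+a[0]*r*EX+a[1]*r*EY+[0,0,h],tool).round(1))
for j in(-.024,.024): print('foot',proj(f,NEST+.024*EX+j*EY+[0,0,.016],tool).round(1))
f=env.grab_frame("scene");cv2.imwrite('pics/s15.png',cv2.resize(f['pixels'][80:240,300:500,::-1],None,fx=4,fy=3.75))
```

```text
[0.0002353  0.00014403 0.00041923] [ 0.40549848 -0.24771582 -6.17393244] 27.8
0.029 [361.4 229. ]
0.029 [378.8 183.7]
0.029 [250.4 183.6]
0.029 [269. 229.]
0.035 [369.4 232.3]
0.035 [395.3 176.9]
0.035 [233.8 176.8]
0.035 [261.1 232.2]
foot [367.  200.5]
foot [262.3 200.4]
```

View pics/w15.png

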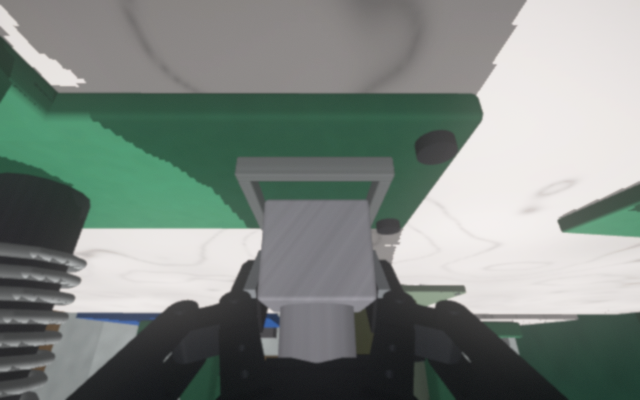

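View pics/s15.png

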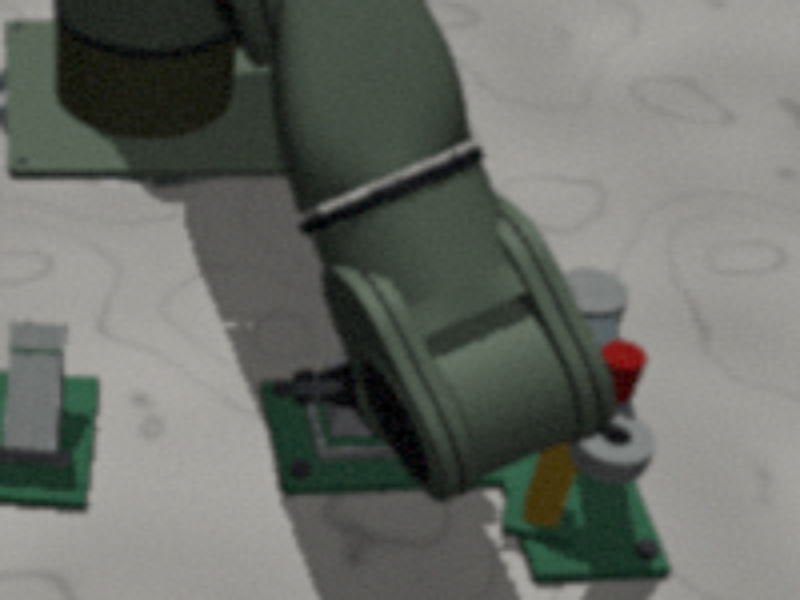

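Run:
```python
import cv2
a=cv2.imread('pics/w15.png'); cv2.imwrite('pics/w15z.png',cv2.resize(a[145:245,225:405],None,fx=4.4,fy=4.4,interpolation=cv2.INTER_CUBIC))
```

```text
(no output)
```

View pics/w15z.png

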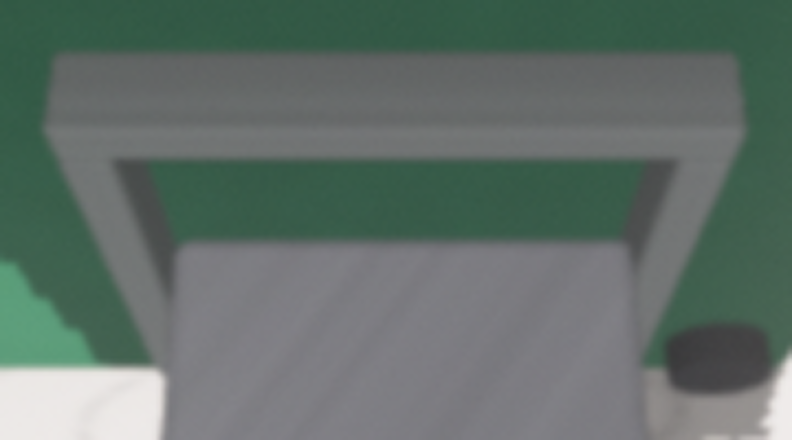

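Run:
```python
from h import *
from rig import env
S=.0016*EX
env.move_linear(STAND(.016)+S,velocity=.03)
r=env.move_linear(STAND(-.005)+S,velocity=.02,force_limit=5)
p=env.current_position(); print(r,p-STAND(0)-S,env.current_wrist_force(),env.current_time_s())
f=env.grab_frame("wrist");cv2.imwrite('pics/w16.png',cv2.resize(f['pixels'][125:265,225:405,::-1],None,fx=4,fy=4))
```

```text
True [-6.58594064e-05  1.72449596e-05  8.90733897e-04] [2.48415607e+00 4.42395135e-03 8.62068822e+00] 28.8917
```

View pics/w16.png

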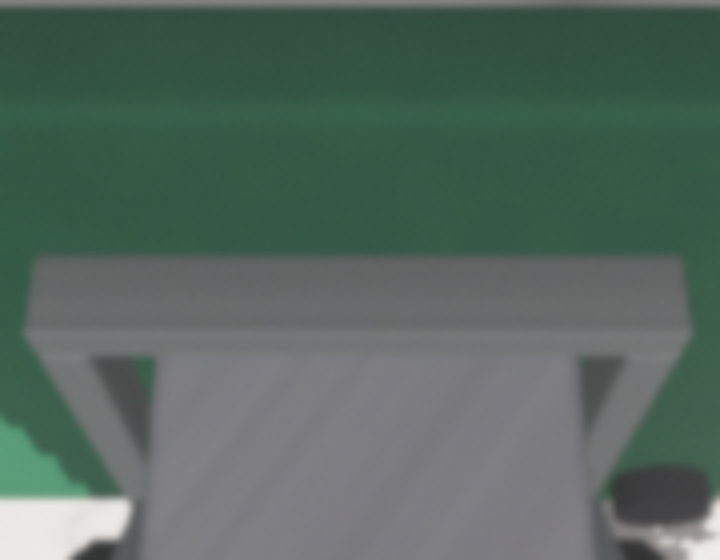

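Run:
```python
from h import *
from rig import env
env.command_gripper(.083); env.dwell(.3)
print(env.current_wrist_force(),env.current_opening(),env.current_time_s())
p=env.current_position()
env.move_linear(p-.09*AN,velocity=.08)
env.move_linear(p-.09*AN+[0,0,.05],velocity=.15)
env.dwell(.3)
tool=(env.current_position(),env.current_eef_rot())
f=env.grab_frame("wrist");cv2.imwrite('pics/w17.png',f['pixels'][:,:,::-1]);np.savez('w17.npz',px=f['pixels'],p=tool[0],r=tool[1])
f=env.grab_frame("scene");cv2.imwrite('pics/s17.png',cv2.resize(f['pixels'][80:240,300:500,::-1],None,fx=4,fy=3.75))
print(env.current_wrist_force(),env.current_time_s())
```

```text
[ 0.53803012 -0.16671975 -0.15091229] 0.08304545031799501 29.6917
[-0.61007687 -0.38997151 -0.00695644] 31.85
```

View pics/w17.png

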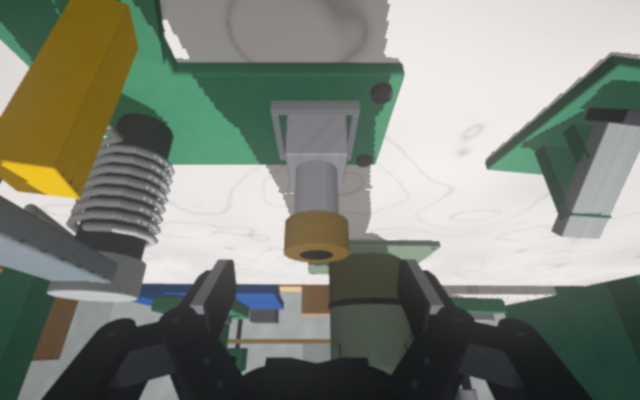

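View pics/s17.png

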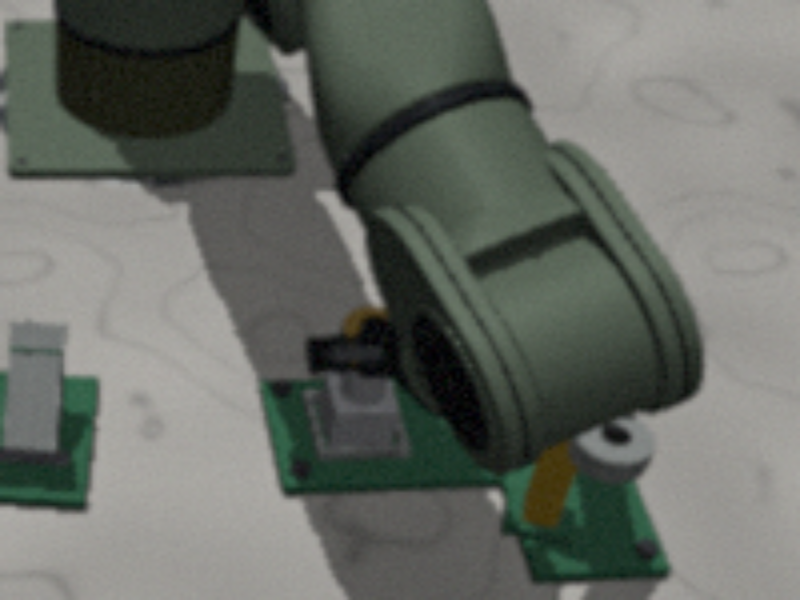

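Run:
```python
from h import *
from rig import env
p=env.current_position()
for d in([.04,-.03,.12],[.02,-.03,.08],[0,-.03,.06]):
    try: env.move_linear(p+d,velocity=.2); break
    except env.Unreachable: print('unr',d)
env.reach([.50,-.2,.33],ori([0,0,-1],[0,1,0],-1))
env.dwell(.3)
print(env.current_wrist_force(),env.current_time_s(),env.current_position())
f=env.grab_frame("scene");cv2.imwrite('pics/s18.png',cv2.resize(f['pixels'][80:240,300:500,::-1],None,fx=4,fy=3.75));cv2.imwrite('pics/s18f.png',f['pixels'][:,:,::-1])
f=env.grab_frame("top");cv2.imwrite('pics/t18.png',f['pixels'][:,:,::-1])
EY=np.cross(Z,EX)
g=env.grab_frame("scene"); print(proj(g,NEST+[0,0,.115]),proj(f,NEST+[0,0,.115]))
```

```text
unr [0.04, -0.03, 0.12]
unr [0.02, -0.03, 0.08]
unr [0, -0.03, 0.06]
[ 0.95241786 -0.24108755  0.5191657 ] 33.575 [ 0.50021159 -0.19962998  0.32963109]
[393.42214585 166.30387817] [239.7519756  248.57237935]
```

View pics/s18.png

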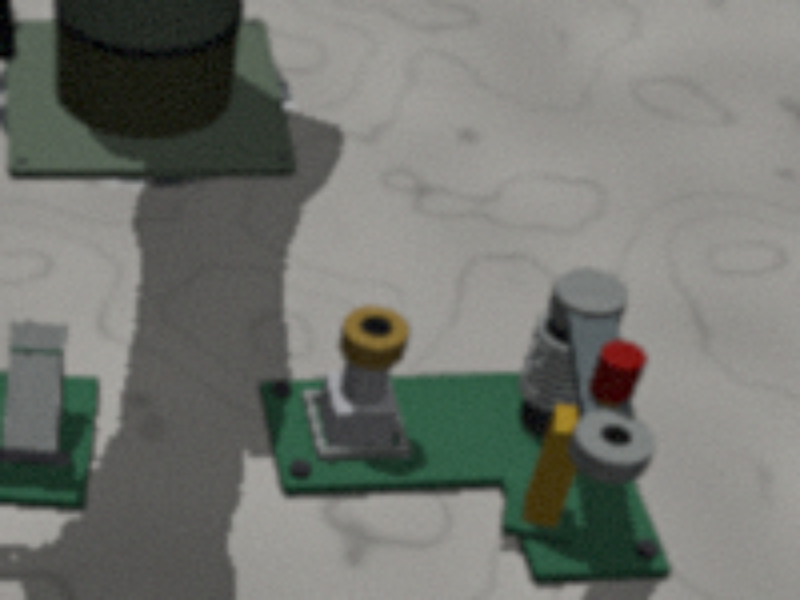

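View pics/t18.png

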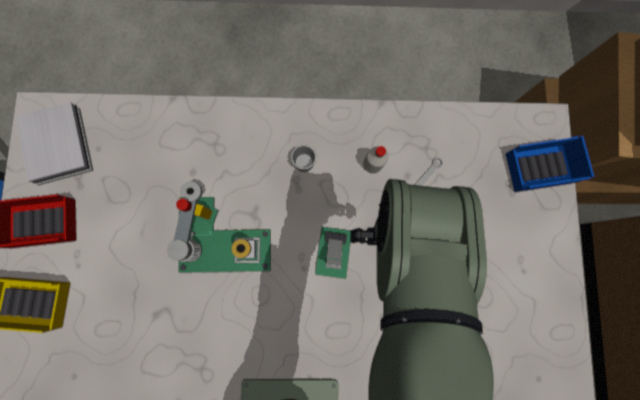

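Run:
```python
from rig import env
env.close_job(); print(env.current_time_s())
```

```text
the job is handed in; nothing more can be done
the job is handed in; nothing more can be done
```

I carried out all the steps and handed the job in at about 34 s of the 72 s allowed. The hand-in gives no verdict.

- **Latch:** I swung the arm to 1.5 rad by its knob and pushed the bolt down 21 mm, until it stopped against about 23 N. I then eased it back onto the catch post and let go. Two views put the knob's top at 192 mm; 196 mm is expected with the bolt down. The last pictures show the arm still latched with the bolt down.
- **Parking:** The valve body touched down on the angled block within 1 mm of the expected point. I let go of it for about a second, and its position in the picture agreed with the prediction to within 2 pixels.
- **Nest:** Over the nest, the wrist view showed the rim about 2.6 mm further out than I had measured, so I shifted by 1.6 mm. The valve body touched the floor within 1 mm of the expected height, after a slow descent set to stop at a 5 N change (8.6 N read after contact). It was inside the rim on both sides.
- **Final state:** After I let go, it stood upright with the brass end up. The bottle and tin are where they started, and the visible end of the spanner has not moved; the arm hid the rest of it.

**Disagreements:**
- The scene view put the brass end within 1 pixel of the prediction, but the top view read about 2 pixels off, roughly 6 mm. I did not pursue this, since the rim allows only about 5 mm of play either way.
- Three retreat lines after letting go were refused as unreachable, so I moved the gripper clear with a joint move instead.

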